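# Snap the battery cover off a bench logger

### The job

Take the battery cover off the bench data logger so that its cells can be changed: push the snap tab at the front inward, gently as it is thin plastic that breaks if shoved, until the front of the cover springs up. Then draw the cover a little forward, out from under the keeper at its rear, lift it off and lay it flat on the worktop beside the logger with the finger ridge up. Leave the other things where they are.

Things in the scene. Friction and masses are not known exactly. Their poses are not given: they have to be found in the camera images.
- logger: Fixed white bench data logger, a box 133 mm (x) by 140 mm (y), its flat top (deck) 40 mm above the worktop. Origin: on the worktop, below the centre of the closed cover. Its -x side is the front (towards the robot, give or take its yaw), z up. Front wall 58 mm from the origin in -x, back wall 75 mm in +x.
- front_rails (a point): Point on the logger's deck midway between two low rails directly in front of the closed cover, axes as the logger's. Each rail is 4 mm thick (x), 5 mm high, and spans 18 to 36 mm to one side of the middle. The cover can come forward only while its front is raised above them.
- keeper (a point): Front edge of the fixed keeper behind the cover, at the middle of its underside, 5 mm above the deck; axes as the logger's. The keeper is 50 mm wide (y), its top 11 mm above the deck; the closed cover's tongue (3 mm thick) lies 7 mm under it.
- snap_tab: Grey flexing snap tab in the middle of the logger's front. Origin at its root, hidden in the housing 41 mm below and 35 mm behind the pad_mean point; it moves straight in with the tab. Pressed inward (logger's +x) at the pad it resists with 1 N at first and 1.2 N more per mm; after 3 to 5 mm (4 to 7 N) the cover's front springs up and stays up; at 5.7 mm (8 N) it meets a hard stop. Over 12 N breaks it.
- pad_mean (a point): Point fixed to the logger, axes as the logger's: 77 mm in front of its origin, 49 mm above the worktop, the mean place of the centre of the outer face of the tab's thumb pad (28 mm wide, 14 mm high, upright, facing -x). The real face lies up to 11 mm before or behind this point along x, differs each time and is in no reading: feel or look for it.
- cover_ridge (a point): Centre of the finger ridge of the loose grey cover (100 g; shell 104 (x) by 72 (y) by 24 mm, open below, tongue at its rear). The ridge runs along x, 46 long, 12 wide (y), 18 mm high on the cover's top; grip it across y. Point 33 mm above the cover's lower rim, 73 mm above the worktop when closed. Once sprung up, draw it 8 to 14 mm forward (logger's -x), then lift.
- cover_front (a point): Middle of the upper front edge of the cover, 52 mm in front (-x) of the ridge's centre and 9 mm lower. 64 mm above the worktop when closed, about 75 mm once the cover has sprung up.
- tape_roll: Bystander: a roll of beige tape lying flat, 96 mm wide, 25 mm high, left of the logger; origin under its centre.
- beaker: Bystander: green-grey beaker, 85 mm wide, 108 mm high, far right of the logger; origin under its centre.
- black_clip: Bystander: black binder clip standing on the worktop, 46x41x59 mm, at the near right; origin under its centre.
Things that resemble listed ones, but are neither listed nor needed, are in the scene too. Of the things shaped like the part that bears cover_ridge, the grey one is meant.

How it is judged:
By the outcome, as a careful person would: the job done as asked, in the order asked, and still so for the second after the job is handed in, with the robot touching nothing.
It also fails if it takes over 51 s, if anything falls off the work surface, if the arm or the gripper's body presses on something with over 40 N, if the wrist force passes 120 N, or if a joint passes its speed limit or range.

### The arm

A 7-joint arm with a two-finger parallel gripper is mounted at the origin on a cart in front of the work surface, level with it; the furniture and walls round the work are solid. World frame = base frame: x ahead of the robot, y to its left, z up, the work surface at z = 0. Lengths are in m, angles in rad, forces in N, time in s.
With the tool pointing down it reaches from about 0.4 to 0.85 m from the base axis. Payload 4.5 kg.
Tool frame: the origin (TCP) lies at the very end of the fingers, on their centre line; the grasp point (between the pads) lies 19 mm behind it (ctrl.pinch_z is the distance from the TCP to the grasp point, in m); y points along the fingers, x is the direction in which the jaws open and shut, and the axes are right-handed (so a half turn about y gives the same grasp; the last joint's range is limited). The gripper opens to 85 mm and grips with 20 to 120 N. Pads are 22 mm wide; open, the fingers measure 114 mm over their backs; the gripper's body (76 mm by 85 mm) begins 54 mm behind the grasp point. The pads swing forward as they close: fully open they stand 13 mm farther back than shut.
Start: joints at [-1.154, 0.689, -0.195, 1.565, 0.157, 0.902, -0.215], TCP at [0.233, 0.58, 0.231] pointing down, gripper open.
Joint ranges: [-3.01, 3.01], [-0.46, 2.08], [-1.47, 1.51], [0.13, 2.56], [-1, 4.14], [0.04, 2.09], [-2.66, 2.66]. Speed limits (rad/s): [2.57, 2.57, 3.14, 3.14, 3.14, 3.14, 3.14].

### API

Orientations are given as a unit quaternion [x, y, z, w].
In Python, from bench import readout, vision, ctrl gives the robot as it stands.
- The arm moves only by the tool drive_tool, never from a script. Its argument "rows" is a list of rows, each a list of 3 entries, a list of its own where there are three numbers: the closure, from -1 (fully open) to 1 (shut), then the shift along the tool's x, y, z in mm, then the turn about the tool's y in rad. A call has 1 to 20 rows; each row is the pose to reach, as a shift and turn from the pose commanded when the call began, along the tool's axes at that moment; what a row does not reach only later rows make up. A row lasts 1/10 s, in which the tool goes at most 50 mm and 8.59 degrees, less where a joint would pass 70% of its speed; a pose out of reach is approached as far as the arm can. A call with a gripper value outside its range is refused whole. The fingers move at their own pace and stop on an object; "squeeze" is the grip in N (left out, the last holds). Time passes only in rows, so rows that repeat a pose let the fingers close. It gives the time, the measured TCP pose, the force and the opening at its end, in the units of the state.
- readout.get_state(): the state, without advancing time (a new reading comes with each control period).
- vision.camera(name): name is "side" or "top" or "wrist"; returns a dict with "image" (420x560x3 uint8, red, green, blue), "K" (3x3 intrinsics, pixels), "R" (3x3) and "t" (3): a world point X has camera coordinates R X + t; the wrist camera has in their place "tool_from_camera" (4x4, takes a point from camera to tool coordinates, whose origin is the TCP and whose axes are the tool frame's). Camera axes: x right, y down, z forward; pixel columns grow to the right and rows downward; lengths in m; the calibration is good to about 2 mm. A picture is of the moment at which its call begins: read the wrist's pose just before it. There is no depth.
- ctrl.finish_job(): hands the job in, once; it reports no verdict.
The state is a dict: "time": time; "joints": joint angles; "qvel": joint speeds; "joint_efforts": joint torques, N m; "eef_pos": TCP position; "tcp_rot": TCP orientation; "ft_force": force on the tool from outside, world axes, zero at the start; "moment": the same for the moment, N m; "grip_width": finger opening in m.
Only numpy, scipy, OpenCV 4.12 (cv2) and the standard library are available. Lean on these libraries where they do the work, as an engineer would, in place of code of your own. Each camera call takes 0.05 s, during which the arm holds its last target. There are 200 camera calls.

## Working session

There is one attempt and no reset: what is moved stays moved. The work goes in short steps, Python scripts to look and compute and a tool call to move; the robot and the scene stay as the last step left them, time stands still between calls to the robot, and variables do not carry over. Pictures are saved under pics/ and viewed, about 8 in all and at most 12, crops included, and the job is handed in when it is done.

Besides the shell and the picture viewer there is one more tool, called after "Request:" by a JSON object that holds its "method" and its "body". drive_tool: Moves the arm, as the interface text tells. Its arguments: {"type":"object","properties":{"rows":{"type":"array"},"squeeze":{"type":"number"}},"required":["rows"]}

```bash
ls; mkdir -p pics
cat > a.py <<'E'
from bench import readout, vision, ctrl
import cv2, json, numpy as np
s=readout.get_state(); print({k:np.round(v,3).tolist() for k,v in s.items()}, ctrl.pinch_z)
for n in ("top","side"):
    c=vision.camera(n); cv2.imwrite(f"pics/{n}0.png",c["image"][:,:,::-1])
    np.savez(f"{n}.npz",K=c["K"],R=c["R"],t=c["t"],image=c["image"])
    print(n,np.round(c["K"],1).tolist(),np.round(c["R"],3).tolist(),np.round(c["t"],3).tolist())
E
python3 a.py
```

```text
pics
{'time': 0.0, 'joints': [-1.154, 0.69, -0.194, 1.566, 0.157, 0.903, -0.215], 'qvel': [0.0, -0.0, 0.002, -0.001, 0.0, 0.001, -0.0], 'joint_efforts': [-0.0, -53.961, -1.266, -15.855, 0.009, 0.009, 0.0], 'eef_pos': [0.233, 0.579, 0.23], 'tcp_rot': [0.586, 0.395, -0.396, -0.586], 'ft_force': [0.423, 0.428, 0.286], 'moment': [-0.053, -0.053, -0.02], 'grip_width': 0.086} 0.0187
top [[534.7, 0.0, 283.5], [0.0, 534.7, 213.5], [0.0, 0.0, 1.0]] [[0.002, -1.0, -0.022], [-0.991, 0.001, -0.133], [0.133, 0.022, -0.991]] [-0.012, 0.506, 1.359]
side [[531.2, 0.0, 273.5], [0.0, 531.2, 210.0], [0.0, 0.0, 1.0]] [[0.998, 0.057, -0.004], [0.022, -0.442, -0.897], [-0.053, 0.895, -0.443]] [-0.483, 0.043, 1.574]
```

View pics/top0.png

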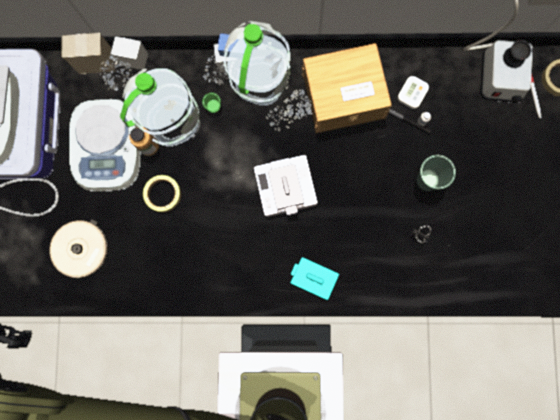

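View pics/side0.png

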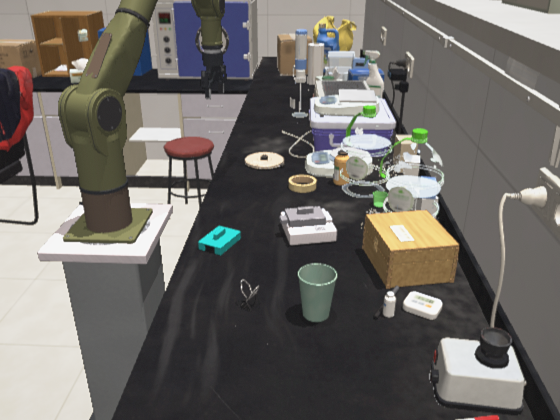

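The top view shows the white logger with the grey cover at about (287,187), its tab at (292,210), and a teal decoy cover at (315,278). The side view shows the logger at (308,224). I'll enlarge both.

```bash
cat > h.py <<'E'
import numpy as np, cv2
def load(n): return np.load(f"{n}.npz")
def back(c,u,v,z):
    K,R,t=c["K"],c["R"],c["t"]
    d=R.T@np.linalg.inv(K)@np.array([u,v,1.]); o=-R.T@t
    return o+d*(z-o[2])/d[2]
def proj(c,X):
    p=c["K"]@(c["R"]@np.asarray(X,float)+c["t"]); return p[:2]/p[2]
E
python3 - <<'E'
from h import *
c=load("top"); a=cv2.resize(c["image"][145:225,240:335],None,fx=6,fy=6,interpolation=cv2.INTER_CUBIC)
c=load("side"); b=cv2.resize(c["image"][195:255,270:345],None,fx=7,fy=7,interpolation=cv2.INTER_CUBIC)
cv2.imwrite("pics/c_top.png",a[:,:,::-1]);cv2.imwrite("pics/c_side.png",b[:,:,::-1]);print(a.shape,b.shape)
E
```

```text
(480, 570, 3) (420, 525, 3)
```

View pics/c_top.png

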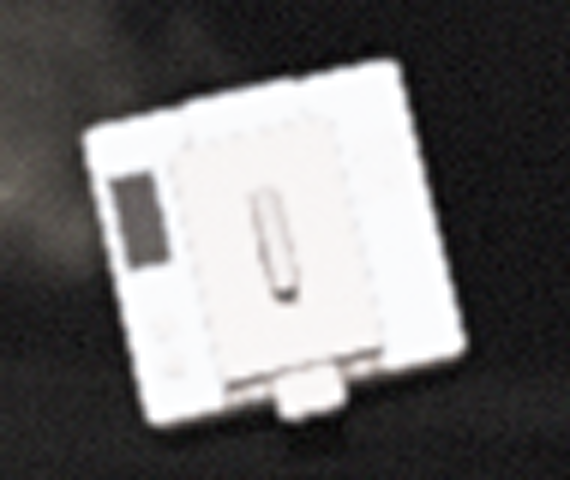

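The crop shows the deck corners at about (85,133), (398,62), (466,348) and (155,425). The ridge runs from (266,190) to (287,298), and the pad's front edge from (285,421) to (346,408).

Run:
```python
from h import *
c=load("top"); f=lambda u,v,z: back(c,240+(u-2.5)/6,145+(v-2.5)/6,z)
P=[f(*p,.04) for p in((85,133),(398,62),(466,348),(155,425))]
P=np.array(P)[:,:2]; print(P.round(4)); 
loc=np.array([[75,70],[75,-70],[-58,-70],[-58,70]])/1000
# fit rigid
A=loc-loc.mean(0);B=P-P.mean(0)
yaw=np.arctan2((A[:,0]*B[:,1]-A[:,1]*B[:,0]).sum(),(A*B).sum()); 
Rz=np.array([[np.cos(yaw),-np.sin(yaw)],[np.sin(yaw),np.cos(yaw)]]); o=P.mean(0)-Rz@loc.mean(0)
print("origin",o,"yaw",yaw,np.degrees(yaw),"resid mm",((A@Rz.T-B)*1e3).round(1).tolist())
for n,p in dict(r1=(266,190,.082),r2=(287,298,.082),pl=(285,421,.056),pr=(346,408,.056),tape=None,).items() if 0 else dict(r1=(266,190,.082),r2=(287,298,.082),pl=(285,421,.056),pr=(346,408,.056)).items():
    X=f(*p)[:2]; print(n,X.round(4),"local",((X-o)@Rz*1e3).round(1))
for n,(u,v) in dict(tape=(161,193),beaker=(434,178),clip=(423,233),teal=(315,278)).items(): print(n,back(c,u,v,.01).round(3))
s=load("side"); W=lambda x,y,z:np.r_[o+Rz@[x/1e3,y/1e3],z]
for q in((-58,-70,.04),(75,-70,.04),(-58,70,.04),(75,70,.04),(-77,0,.049)): print(q,((proj(s,W(*q))-[270,195])*7).round(0), (proj(s,W(*q))).round(1))
print(W(-77,0,.049),W(0,0,.073))
```

```text
[[ 0.6292  0.0667]
 [ 0.6605 -0.0704]
 [ 0.5337 -0.0993]
 [ 0.5002  0.0352]]
origin [ 0.57263774 -0.01888356] yaw 0.23307269701241923 13.354081858543013 resid mm [[0.2, -0.2], [1.2, 0.7], [-1.3, -1.1], [-0.2, 0.6]]
r1 [ 0.5949 -0.0135] local [22.9  0.1]
r2 [ 0.5486 -0.0224] local [-24.2   2.1]
pl [ 0.4998 -0.0212] local [-71.4  14.6]
pr [ 0.5054 -0.0473] local [-72.  -12.1]
tape [0.565 0.317 0.01 ]
beaker [ 0.604 -0.411  0.01 ]
clip [ 0.457 -0.377  0.01 ]
teal [ 0.34  -0.093  0.01 ]
(-58, -70, 0.04) [135. 269.] [289.3 233.4]
(75, -70, 0.04) [467. 239.] [336.8 229.2]
(-58, 70, 0.04) [ 68. 111.] [279.7 210.8]
(75, 70, 0.04) [375.  86.] [323.6 207.2]
(-77, 0, 0.049) [ 54. 171.] [277.7 219.4]
[ 0.49771972 -0.03666811  0.049     ] [ 0.57263774 -0.01888356  0.073     ]
```

View pics/c_side.png

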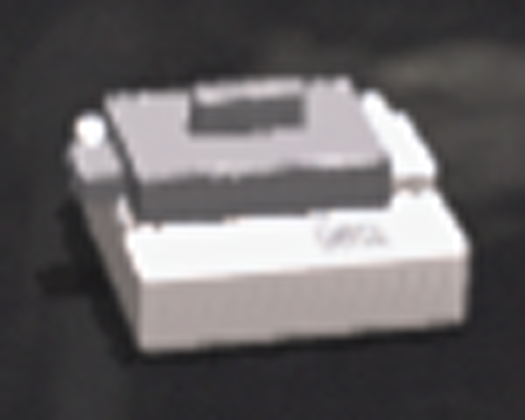

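The fit is consistent: residuals are about 1 mm, the corners reproject into the side view, and yaw is about 13°. The pad face is near local x = -72. Next I'll work out the moves.

```bash
cat >> h.py <<'E'
from scipy.spatial.transform import Rotation as Ro
o=np.array([.5726,-.0189]); yaw=0.233   # logger fit
def W(x,y,z):
    c,s=np.cos(yaw),np.sin(yaw); return np.array([o[0]+(c*x-s*y)/1e3,o[1]+(s*x+c*y)/1e3,z/1e3])
def L(p): 
    c,s=np.cos(yaw),np.sin(yaw); d=(np.asarray(p[:2])-o)*1e3; return np.array([c*d[0]+s*d[1],-s*d[0]+c*d[1],p[2]*1e3])
def plan(s,x,y,z):
    R=Ro.from_quat(s["tcp_rot"]).as_matrix(); d=R.T@(W(x,y,z)-s["eef_pos"])*1e3
    ly=np.array([-np.sin(yaw),np.cos(yaw),0]); a=R.T@ly   # want tool x || +-ly ; turn th about y: x-> (cos,0,-sin)
    th=np.arctan2(-a[2],a[0]); alt=th-np.sign(th)*np.pi
    print("local now",L(s["eef_pos"]).round(1),"shift",d.round(1),"turn",round(th,3),"or",round(alt,3),"axes x,y,z cols",R.round(3).tolist(),"logger x in tool",(R.T@np.array([np.cos(yaw),np.sin(yaw),0])).round(3))
E
python3 - <<'E'
from h import *
from bench import readout
plan(readout.get_state(),-102,1,200); plan(readout.get_state(),-102,1,43)
E
```

```text
local now [-192.   660.3  230.5] shift [-486.1   31.4 -454.3] turn -0.616 or 2.526 axes x,y,z cols [[0.373, -0.001, -0.928], [0.928, -0.002, 0.373], [-0.002, -1.0, -0.0]] logger x in tool [ 0.578 -0.001 -0.816]
local now [-192.   660.3  230.5] shift [-485.8  188.4 -454.2] turn -0.616 or 2.526 axes x,y,z cols [[0.373, -0.001, -0.928], [0.928, -0.002, 0.373], [-0.002, -1.0, -0.0]] logger x in tool [ 0.578 -0.001 -0.816]
```

Request:
{"method": "drive_tool", "body": {"rows": [[1,[-486,31,-454],-0.616],[1,[-486,31,-454],-0.616],[1,[-486,31,-454],-0.616],[1,[-486,31,-454],-0.616],[1,[-486,31,-454],-0.616],[1,[-486,31,-454],-0.616],[1,[-486,31,-454],-0.616],[1,[-486,31,-454],-0.616],[1,[-486,31,-454],-0.616],[1,[-486,31,-454],-0.616],[1,[-486,31,-454],-0.616],[1,[-486,31,-454],-0.616],[1,[-486,31,-454],-0.616],[1,[-486,31,-454],-0.616],[1,[-486,31,-454],-0.616],[1,[-486,31,-454],-0.616],[1,[-486,31,-454],-0.616],[1,[-486,31,-454],-0.616]], "squeeze": 20}}

```text
time: 1.9
eef_pos: [0.4727, -0.0388, 0.2004]
tcp_rot: [0.437, 0.556, -0.555, -0.438]
ft_force: [-0.2, 0.1, 0.5]
grip_width: -0.0
```

```bash
cat > w.py <<'E'
import sys; from h import *
from bench import readout, vision
s=readout.get_state(); c=vision.camera("wrist")
R=Ro.from_quat(s["tcp_rot"]).as_matrix(); T=np.asarray(c["tool_from_camera"])
Rw=R@T[:3,:3]; tw=R@T[:3,3]+s["eef_pos"]
np.savez(sys.argv[1]+".npz",K=c["K"],R=Rw.T,t=-Rw.T@tw,image=c["image"])
cv2.imwrite(f"pics/{sys.argv[1]}.png",c["image"][:,:,::-1])
print("cam at",tw.round(3),"view dir",Rw[:,2].round(2),s["time"],np.round(s["ft_force"],2))
plan(s,-102,1,43)
cc=np.load(sys.argv[1]+".npz")
for q in((-77,0,49),(-58,-70,40),(-58,70,40),(75,70,40),(75,-70,40),(0,0,82)): print(q,proj(cc,W(*q)).round(0))
E
python3 w.py w1
```

```text
cam at [ 0.402 -0.057  0.342] view dir [ 0.28  0.07 -0.96] 1.9 [-0.21  0.14  0.5 ]
local now [-101.8    3.7  200.4] shift [ -2.8 157.4   0.3] turn 0.004 or -3.138 axes x,y,z cols [[-0.234, -0.0, -0.972], [0.972, 0.001, -0.234], [0.001, -1.0, -0.0]] logger x in tool [-0.004  0.    -1.   ]
(-77, 0, 49) [277. 223.]
(-58, -70, 40) [213. 237.]
(-58, 70, 40) [341. 237.]
(75, 70, 40) [334. 339.]
(75, -70, 40) [219. 339.]
(0, 0, 82) [276. 306.]
```

View pics/w1.png

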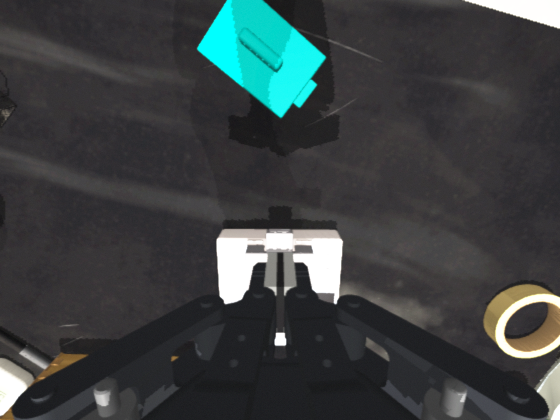

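The wrist view shows the front corners at (217,238) and (342,238), and the pad centred at (279,238). That puts the logger's centre line at about y = +2 in my local frame, so I'll descend in front of the pad there.

Request:
{"method": "drive_tool", "body": {"rows": [[1,[-2,40,0],0.0],[1,[-2,80,0],0.0],[1,[-2,120,0],0.0],[1,[-2,150,0],0.0],[1,[-2,157,0],0.0],[1,[-2,157,-5],0.0],[1,[-2,157,-10],0.0],[1,[-2,157,-12],0.0],[1,[-2,157,-12],0.0],[1,[-2,157,-12],0.0]]}}

```text
time: 2.95
eef_pos: [0.4856, -0.04, 0.0441]
tcp_rot: [0.439, 0.555, -0.554, -0.438]
ft_force: [-0.2, 0.5, 0.0]
grip_width: -0.0003
```

Request:
{"method": "drive_tool", "body": {"rows": [[1,[0,0,-1],0.0],[1,[0,0,-2],0.0],[1,[0,0,-3],0.0],[1,[0,0,-3],0.0],[1,[0,0,-3],0.0]]}}

```text
time: 3.45
eef_pos: [0.4881, -0.039, 0.0432]
tcp_rot: [-0.438, -0.555, 0.555, 0.438]
ft_force: [-0.0, -0.1, 0.7]
grip_width: -0.0003
```

Request:
{"method": "drive_tool", "body": {"rows": [[1,[0,0,-1],0.0],[1,[0,0,-2],0.0],[1,[0,0,-2],0.0],[1,[0,0,-2],0.0]]}}

```text
time: 3.85
eef_pos: [0.4901, -0.0386, 0.0433]
tcp_rot: [0.438, 0.555, -0.555, -0.438]
ft_force: [0.4, 0.7, 0.2]
grip_width: -0.0
```

Request:
{"method": "drive_tool", "body": {"rows": [[1,[0,0,-0.5],0.0],[1,[0,0,-1],0.0],[1,[0,0,-1],0.0],[1,[0,0,-1],0.0]]}}

```text
time: 4.25
eef_pos: [0.491, -0.0384, 0.0433]
tcp_rot: [0.438, 0.555, -0.555, -0.438]
ft_force: [1.0, -0.0, -1.2]
grip_width: -0.0003
```

Request:
{"method": "drive_tool", "body": {"rows": [[1,[0,0,-0.5],0.0],[1,[0,0,-1],0.0],[1,[0,0,-1],0.0],[1,[0,0,-1],0.0]]}}

```text
time: 4.65
eef_pos: [0.492, -0.0382, 0.0433]
tcp_rot: [0.438, 0.555, -0.555, -0.438]
ft_force: [0.6, 0.3, -1.1]
grip_width: 0.0
```

Request:
{"method": "drive_tool", "body": {"rows": [[1,[0,0,-0.5],0.0],[1,[0,0,-1],0.0],[1,[0,0,-1],0.0],[1,[0,0,-1],0.0]]}}

```text
time: 5.05
eef_pos: [0.493, -0.0379, 0.0433]
tcp_rot: [0.438, 0.555, -0.555, -0.438]
ft_force: [-0.3, 0.4, -0.6]
grip_width: -0.0001
```

Request:
{"method": "drive_tool", "body": {"rows": [[1,[0,0,-0.5],0.0],[1,[0,0,-1],0.0],[1,[0,0,-1],0.0],[1,[0,0,-1],0.0]]}}

```text
time: 5.45
eef_pos: [0.494, -0.0377, 0.0433]
tcp_rot: [0.438, 0.555, -0.555, -0.438]
ft_force: [-0.9, 0.2, -0.6]
grip_width: -0.0002
```

Request:
{"method": "drive_tool", "body": {"rows": [[1,[0,0,-0.5],0.0],[1,[0,0,-1],0.0],[1,[0,0,-1],0.0],[1,[0,0,-1],0.0]]}}

```text
time: 5.85
eef_pos: [0.495, -0.0374, 0.0433]
tcp_rot: [0.438, 0.555, -0.555, -0.438]
ft_force: [-0.0, -0.1, 0.4]
grip_width: -0.0001
```

Request:
{"method": "drive_tool", "body": {"rows": [[1,[0,0,-0.5],0.0],[1,[0,0,-1],0.0],[1,[0,0,-1],0.0],[1,[0,0,-1],0.0]]}}

```text
time: 6.25
eef_pos: [0.4958, -0.0373, 0.0433]
tcp_rot: [-0.438, -0.555, 0.555, 0.438]
ft_force: [0.6, -0.0, 0.6]
grip_width: -0.0001
```

Request:
{"method": "drive_tool", "body": {"rows": [[1,[0,0,-0.5],0.0],[1,[0,0,-1],0.0],[1,[0,0,-1],0.0],[1,[0,0,-1],0.0]]}}

```text
time: 6.65
eef_pos: [0.4963, -0.0372, 0.0432]
tcp_rot: [-0.438, -0.554, 0.555, 0.439]
ft_force: [-2.7, -0.5, 2.0]
grip_width: 0.0005
```

Request:
{"method": "drive_tool", "body": {"rows": [[1,[0,0,-0.5],0.0],[1,[0,0,-1],0.0],[1,[0,0,-1],0.0],[1,[0,0,-1],0.0]]}}

```text
time: 7.05
eef_pos: [0.4974, -0.037, 0.0432]
tcp_rot: [-0.438, -0.554, 0.555, 0.439]
ft_force: [-3.1, -1.4, 2.1]
grip_width: -0.0001
```

Request:
{"method": "drive_tool", "body": {"rows": [[1,[0,0,-0.5],0.0],[1,[0,0,-1],0.0],[1,[0,0,-1],0.0],[1,[0,0,-1],0.0]]}}

```text
time: 7.45
eef_pos: [0.4984, -0.0367, 0.0432]
tcp_rot: [-0.438, -0.555, 0.555, 0.439]
ft_force: [-4.7, -1.8, 2.8]
grip_width: -0.0001
```

Request:
{"method": "drive_tool", "body": {"rows": [[1,[0,0,-0.25],0.0],[1,[0,0,-0.5],0.0],[1,[0,0,-0.5],0.0],[1,[0,0,-0.5],0.0]]}}

```text
time: 7.85
eef_pos: [0.4989, -0.0366, 0.0433]
tcp_rot: [-0.438, -0.555, 0.555, 0.439]
ft_force: [-4.8, -0.6, 2.7]
grip_width: 0.0001
```

Request:
{"method": "drive_tool", "body": {"rows": [[1,[0,0,-0.25],0.0],[1,[0,0,-0.5],0.0],[1,[0,0,-0.5],0.0],[1,[0,0,-0.5],0.0]]}}

```text
time: 8.25
eef_pos: [0.4993, -0.0365, 0.0433]
tcp_rot: [-0.438, -0.554, 0.555, 0.439]
ft_force: [-5.3, -1.2, 4.9]
grip_width: -0.0001
```

```bash
cat > sd.py <<'E'
import sys; from h import *; from bench import vision
c=vision.camera("side"); a=load("side")["image"]; b=c["image"]
np.savez(sys.argv[1]+".npz",K=c["K"],R=c["R"],t=c["t"],image=b)
x=cv2.resize(np.hstack([a[190:255,265:350],b[190:255,265:350]]),None,fx=4.7,fy=4.7,interpolation=cv2.INTER_CUBIC)
cv2.imwrite(f"pics/{sys.argv[1]}.png",x[:,:,::-1])
d=np.abs(a.astype(int)-b)[195:255,280:350].sum(2); print("changed px near cover",(d>90).sum())
E
python3 sd.py s1
```

```text
changed px near cover 73
```

View pics/s1.png

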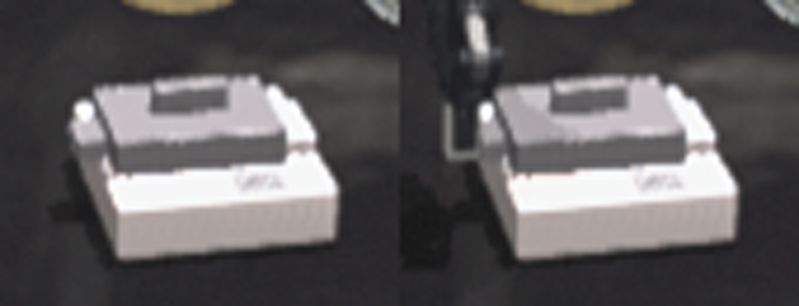

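The side crop shows the fingers on the pad at (480,135), with the cover still down as in the before image. I'll keep pressing in small steps.

Request:
{"method": "drive_tool", "body": {"rows": [[1,[0,0,-0.25],0.0],[1,[0,0,-0.5],0.0],[1,[0,0,-0.5],0.0],[1,[0,0,-0.5],0.0]]}}

```text
time: 8.7
eef_pos: [0.4995, -0.0365, 0.0432]
tcp_rot: [-0.438, -0.554, 0.555, 0.439]
ft_force: [-4.9, -1.5, 3.8]
grip_width: 0.0003
```

```bash
python3 sd.py s2
```

```text
changed px near cover 75
```

Request:
{"method": "drive_tool", "body": {"rows": [[1,[0,0,-0.25],0.0],[1,[0,0,-0.5],0.0],[1,[0,0,-0.5],0.0],[1,[0,0,-0.5],0.0]]}}

```text
time: 9.15
eef_pos: [0.4999, -0.0363, 0.0432]
tcp_rot: [-0.438, -0.554, 0.555, 0.439]
ft_force: [-6.4, -1.2, 3.7]
grip_width: 0.0001
```

```bash
python3 sd.py s3
```

```text
changed px near cover 397
```

The changed-pixel count jumped from 75 to 397, so the cover has probably sprung. I'll check.

View pics/s3.png

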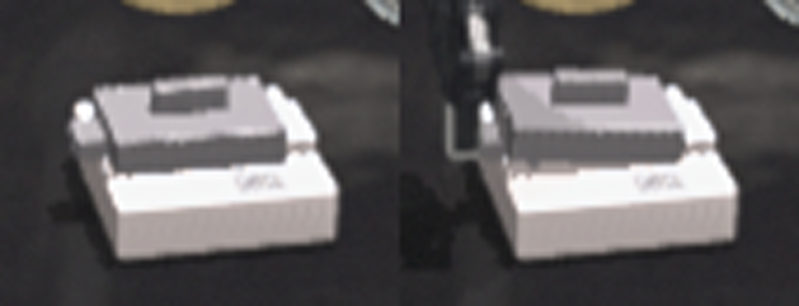

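The cover has sprung: its front is up, with a gap visible at (540,165). I'll back off, rise and half-open the gripper.

Request:
{"method": "drive_tool", "body": {"rows": [[1,[0,0,2],0.0],[1,[0,0,10],0.0],[1,[0,0,25],0.0],[1,[0,-20,27],0.0],[0,[0,-60,25],0.0],[0,[0,-90,0],0.0],[0,[0,-90,-35],0.0],[0,[0,-90,-70],0.0],[0,[0,-90,-70],0.0],[0,[0,-90,-70],0.0],[0,[0,-90,-70],0.0]]}}

```text
time: 10.3
eef_pos: [0.5682, -0.0201, 0.133]
tcp_rot: [-0.438, -0.555, 0.555, 0.438]
ft_force: [0.0, 0.2, 0.6]
grip_width: 0.043
```

```bash
sed -i 's/plan(s,-102,1,43)/plan(s,0,1.5,73)/' w.py; python3 w.py w2
python3 - <<'E'
from bench import readout; s=readout.get_state(); print(s["grip_width"],s["joints"])
E
```

```text
cam at [ 0.497 -0.038  0.275] view dir [ 0.28  0.07 -0.96] 10.3 [0.03 0.19 0.58]
local now [-4.60e+00 -1.00e-01  1.33e+02] shift [ 1.7 60.  -4.6] turn 0.0 or -3.141 axes x,y,z cols [[-0.231, -0.0, -0.973], [0.973, -0.0, -0.231], [-0.0, -1.0, 0.0]] logger x in tool [-0. -0. -1.]
(-77, 0, 49) [281. 127.]
(-58, -70, 40) [191. 152.]
(-58, 70, 40) [370. 152.]
(75, 70, 40) [358. 301.]
(75, -70, 40) [204. 301.]
(0, 0, 82) [281. 242.]
0.042961829753198184 [ 0.19669923  0.77611849 -0.41579801  1.8202013   0.48760197  0.64912915
  1.29553108]
```

View pics/w2.png

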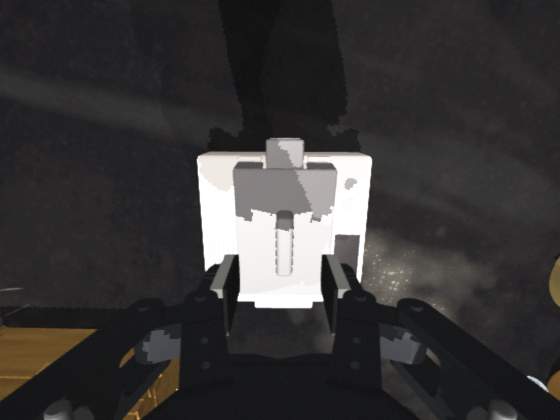

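The wrist view shows the sprung cover with the ridge centred at (284,243) and the fingers' midline at about 280, so the ridge lies about 2 mm to +y. I'll descend and grip.

Request:
{"method": "drive_tool", "body": {"rows": [[0,[2,20,-4],0.0],[0,[2,45,-4],0.0],[0,[2,55,-4],0.0],[0,[2,60,-4],0.0],[0,[2,60,-4],0.0],[0,[2,60,-4],0.0]]}}

```text
time: 10.95
eef_pos: [0.5727, -0.017, 0.074]
tcp_rot: [0.439, 0.555, -0.554, -0.438]
ft_force: [-1.0, -0.6, -0.1]
grip_width: 0.0424
```

Request:
{"method": "drive_tool", "body": {"rows": [[1,[0,0,0],0.0],[1,[0,0,0],0.0],[1,[0,0,0],0.0],[1,[0,0,0],0.0],[1,[0,0,0],0.0],[1,[0,0,0],0.0],[1,[0,0,0],0.0],[1,[0,0,0],0.0]], "squeeze": 40}}

```text
time: 11.75
eef_pos: [0.5725, -0.0171, 0.0735]
tcp_rot: [0.439, 0.555, -0.555, -0.438]
ft_force: [-0.3, 0.1, 4.7]
grip_width: 0.0106
```

Request:
{"method": "drive_tool", "body": {"rows": [[1,[0,0,2],0.0],[1,[0,0,4],0.0],[1,[0,0,6],0.0],[1,[0,0,8],0.0],[1,[0,0,10],0.0],[1,[0,0,11.5],0.0],[1,[0,0,11.5],0.0],[1,[0,0,11.5],0.0]]}}

```text
time: 12.55
eef_pos: [0.5611, -0.0196, 0.0733]
tcp_rot: [0.438, 0.555, -0.555, -0.438]
ft_force: [1.4, 0.5, 3.7]
grip_width: 0.0105
```

```bash
python3 sd.py s4
```

```text
changed px near cover 510
```

View pics/s4.png

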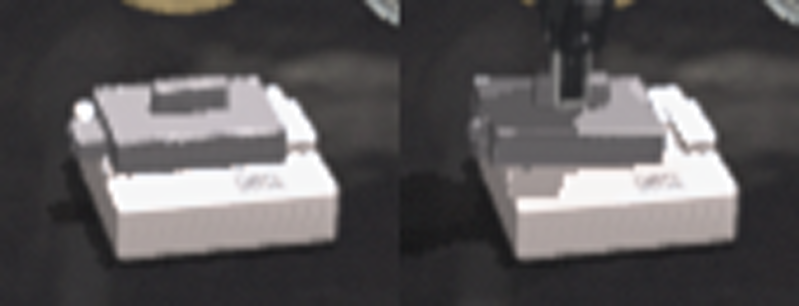

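The cover has come forward about 12 mm, still gripped, and the keeper stands clear at (690,115). Now I'll lift slowly, then carry it to the left.

Request:
{"method": "drive_tool", "body": {"rows": [[1,[0,-4,0],0.0],[1,[0,-8,0],0.0],[1,[0,-14,0],0.0],[1,[0,-25,0],0.0],[1,[0,-45,0],0.0],[1,[0,-70,0],0.0],[1,[0,-80,0],0.0],[1,[30,-80,0],0.0],[1,[60,-80,0],0.0],[1,[90,-80,0],0.0],[1,[120,-80,0],0.0],[1,[138,-80,0],0.0],[1,[138,-80,0],0.0],[1,[138,-80,0],0.0]]}}

```text
time: 14.0
eef_pos: [0.5285, 0.1135, 0.1531]
tcp_rot: [-0.438, -0.554, 0.556, 0.438]
ft_force: [-0.0, -0.4, -0.9]
grip_width: 0.0109
```

Run:
```python
from h import *; from bench import vision
c=vision.camera("side"); b=c["image"]; cv2.imwrite("pics/s5.png",cv2.resize(b[145:255,240:370],None,fx=5,fy=5,interpolation=cv2.INTER_CUBIC)[:,:,::-1])
```

```text
(no output)
```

View pics/s5.png

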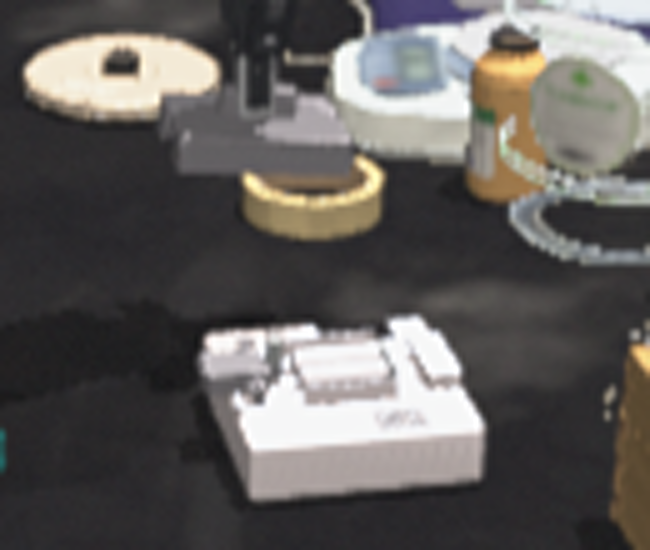

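The cover is held roughly level, and the logger stands open with its cells visible at (340,370). I'll lower it to just above the worktop.

Request:
{"method": "drive_tool", "body": {"rows": [[1,[0,40,0],0.0],[1,[0,80,0],0.0],[1,[0,105,0],0.0],[1,[0,115,0],0.0],[1,[0,119,0],0.0],[1,[0,120,0],0.0],[1,[0,120,0],0.0],[1,[0,120,0],0.0]]}}

```text
time: 14.85
eef_pos: [0.5302, 0.1149, 0.0344]
tcp_rot: [0.439, 0.556, -0.554, -0.438]
ft_force: [0.1, -0.8, -0.7]
grip_width: 0.0109
```

Request:
{"method": "drive_tool", "body": {"rows": [[1,[0,1,0],0.0],[1,[0,2,0],0.0],[1,[0,2,0],0.0],[1,[0,2,0],0.0]]}}

```text
time: 15.25
eef_pos: [0.529, 0.1148, 0.0321]
tcp_rot: [0.438, 0.555, -0.555, -0.438]
ft_force: [-2.0, -0.1, 5.7]
grip_width: 0.0113
```

Request:
{"method": "drive_tool", "body": {"rows": [[1,[0,1,0],0.0],[1,[0,2,0],0.0],[1,[0,2,0],0.0],[1,[0,2,0],0.0]]}}

```text
time: 15.65
eef_pos: [0.5282, 0.1145, 0.0301]
tcp_rot: [-0.438, -0.555, 0.555, 0.438]
ft_force: [-3.7, -0.5, 7.4]
grip_width: 0.0112
```

Request:
{"method": "drive_tool", "body": {"rows": [[1,[0,1,0],0.0],[1,[0,2,0],0.0],[1,[0,2,0],0.0],[1,[0,2,0],0.0]]}}

```text
time: 16.05
eef_pos: [0.5281, 0.1144, 0.0281]
tcp_rot: [-0.438, -0.554, 0.555, 0.438]
ft_force: [-4.3, -1.4, 7.9]
grip_width: 0.0104
```

Request:
{"method": "drive_tool", "body": {"rows": [[0.2,[0,0,0],0.0],[0.2,[0,0,0],0.0],[0.2,[0,0,0],0.0],[0.2,[0,0,0],0.0],[0.2,[0,0,0],0.0],[0.2,[0,-3,0],0.0],[0.2,[0,-10,0],0.0],[0.2,[0,-30,0],0.0],[0.2,[0,-70,0],0.0],[0.2,[0,-110,0],0.0],[0.2,[-40,-150,80],0.0],[0.2,[-40,-170,120],0.0],[0.2,[-40,-170,120],0.0],[0.2,[-40,-170,120],0.0]]}}

```text
time: 17.45
eef_pos: [0.417, 0.0445, 0.1991]
tcp_rot: [-0.439, -0.553, 0.556, 0.439]
ft_force: [0.4, 0.2, 0.1]
grip_width: 0.0342
```

Run:
```python
from h import *; from bench import vision
r=lambda im,f:cv2.resize(im,None,fx=f,fy=f,interpolation=cv2.INTER_CUBIC)
b=vision.camera("side")["image"][165:260,240:335]; a=vision.camera("top")["image"][140:225,200:300]
x=np.zeros((400,800,3),np.uint8); p=r(b,4.2); x[:p.shape[0],:p.shape[1]]=p; q=r(a,4); x[:q.shape[0],400:]=q
cv2.imwrite("pics/end.png",x[:,:,::-1])
```

```text
(no output)
```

View pics/end.png

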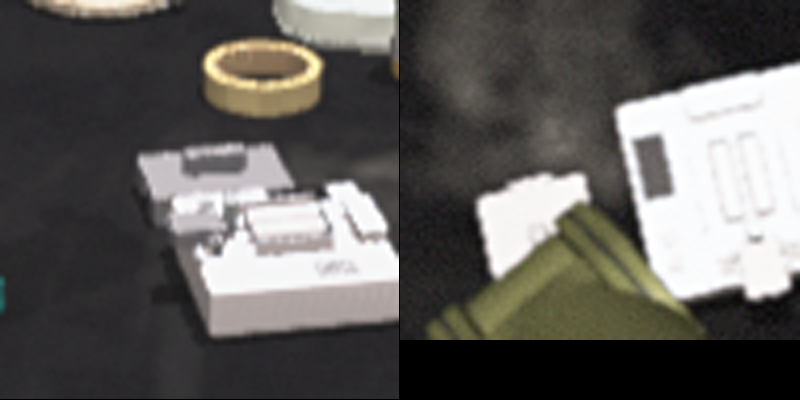

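The cover lies flat on the worktop left of the logger, ridge up (side view (215,160)). The top view shows a clear gap to the logger between columns 590 and 625. The tape roll has not moved, the wrist force is about 0 and the arm is clear, so I'm handing the job in.

```bash
python3 -c "
from bench import ctrl; print(ctrl.finish_job())"
```

```text
the job is handed in; nothing more can be done
None
```

The battery cover is off and lying flat on the worktop to the left of the logger, finger ridge up. I handed the job in at about 17.6 s of the 51 s allowed.

- **Snap tab:** I pressed it in small steps. The cover sprang up at about 6.5 N horizontally (7.5 N counting the vertical component). That is below the 8 N hard stop and well short of the 12 N breaking limit.
- **Cover:** I gripped the ridge at 40 N, drew the cover about 12 mm forward, lifted it clear of the keeper, set it down with at most about 9 N, and backed the arm away.
- **Last checks:** The side view shows the cover flat with the ridge up, clear of the logger and the tape roll. The wrist force was near zero with the gripper free. In the last top view the arm hid part of the cover, so its front corner was only seen from the side.
- **Disagreements:** The top and wrist cameras differed by about 2 mm on the logger's sideways position, so I used a middle value. The fingers read 10.5–11 mm on the 12 mm ridge, but the grip held.
- **Not rechecked:** I did not look again at the beaker and the binder clip at the end. The arm never went near them.

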